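# Seat a reel flange on the five drive studs of a ribbon winder

## Task

Mount the loose reel flange on the ribbon winder: slip it over the centre post, turn it under light pressure until all five drive studs drop into its holes, and seat it fully home, flat on the drive plate, then let go. Be gentle: never press the sprung drive plate down to its stop, and stop turning once the studs have caught so that you do not drag the braked plate round. Leave the jar, the ribbon bobbin and the thread spool where they stand.

Things in the scene. Friction and masses are not known exactly. Their poses are not given: they have to be found in the camera images.
- flange_grip (a point): The loose reel flange's grip point: on the axis of its blue square boss, 34 x 34 mm, 36 mm above the disc's underside (14 mm below the boss's top), a height at which two opposite flat sides can be gripped clear of the disc and of studs coming up through it. z is up along the axis; x and y are square to the boss's flat sides.
- flange: The same loose part, about 250 g, lying flat, boss up; origin at the centre of its underside, axes as flange_grip. Aluminium disc, 124 mm across, 6 mm thick, with five 10.5 mm through holes 72 deg apart on a radius of 42 mm, one along +x; the boss's top is 50 mm above the underside; a 14 mm bore runs through it all.
- winder_top (a point): The ribbon winder, fixed: round green housing 132 mm across, a black motor end on its +x side reaching 82 mm from the axis, and a round dark drive plate on top, 112 mm across. This point is on the axis at the plate's upper face at rest, 58 mm above the bench; z up. With the flange seated, flange_grip is 36 mm above it; with the flange lying on the stud tips, 48 mm.
- post_tip (a point): Tip of the steel post in the middle of the drive plate: 12 mm thick, 36 mm high, last 8 mm tapered; 1 mm play all round in the bore. Round it stand five brass studs, 7 mm thick, 12 mm high, last 3 mm tapered, 72 deg apart on a radius of 42 mm; 1.75 mm play in the holes. The studs' angle about the axis is random and not measured: it must be seen or felt.
- plate_lift (a joint): Vertical travel of the sprung drive plate with post and studs, in m: 0 at rest, negative when pressed down. It begins to yield at about 5 N and needs a further 1 N for each mm; the stop is at -0.012. Without load from above it returns to 0, also with the flange lying on it.
- drive_plate (a joint): Turn of the drive plate about its upright axis in rad, counted from how it stood at the start (0 whatever the angle of the studs), positive anticlockwise from above. A brake holds it; it gives way at about 0.8 N m.
- jar_mid (a point): Bystander: glass jar with orange lid, 64 mm across, 72 mm high; this point is half-way up.
- bobbin_mid (a point): Bystander: bobbin of dark red ribbon lying flat, 60 mm across, 26 mm high; this point is half-way up.
- spool_mid (a point): Bystander: spool of cream thread standing upright, 33 mm across, 58 mm high; this point is half-way up.

How it is judged (in metres and radians):
On the way, in this order (a step that is already met when the one before it is completed fails the run):
1. the flange is on the centre post, its underside no more than 26 mm above the drive plate (z of flange_grip in the frame of winder_top below 0.062 m and horizontal distance between flange_grip and winder_top below 0.006 m), for 0.05 s.
2. the studs have entered all five holes and the flange is home on the drive plate (within 2.5 mm of its seated height) (z of flange_grip in the frame of winder_top below 0.0385 m and horizontal distance between flange_grip and winder_top below 0.004 m), for 0.2 s.
At the end, for the whole second after the job is handed in: The flange lies released and at rest on the drive plate, all five studs in its holes: axis within 4 mm of the winder's, level within 0.04 rad, height within 2.5 mm of seated. The plate is within 0.2 rad of its first angle; jar, bobbin and spool are within 20 mm of where they stood (all of step 2 and z of flange_grip in the frame of winder_top above 0.0335 m and angle between flange_grip's own z axis and vertical below 0.04 rad and not (distance of any of jar_mid, bobbin_mid, spool_mid from where it was at the start of the episode above 0.02 m) and not (value of joint drive_plate above 0.2 rad or value of joint drive_plate below -0.2 rad) and linear speed of flange below 0.02 m/s); the robot touches nothing.
It fails at once if the drive plate is pressed down more than 11 mm, to its stop (about 16 N) (value of joint plate_lift below -0.011 m).
It fails at once if the braked drive plate is dragged round by more than 0.2 rad (value of joint drive_plate above 0.2 rad or value of joint drive_plate below -0.2 rad).
It fails at once if the jar, the bobbin or the spool is moved by more than 20 mm (distance of any of jar_mid, bobbin_mid, spool_mid from where it was at the start of the episode above 0.02 m).
It also fails if it takes over 56 s, if anything falls off the work surface, if the arm or the gripper's body presses on something with over 40 N, if the wrist force passes 120 N, or if a joint passes its speed limit or range.

## Robot

A 6-joint arm with a two-finger parallel gripper is mounted at the origin on a cart in front of the work surface, level with it; the furniture and walls round the work are solid. World frame = base frame: x ahead of the robot, y to its left, z up, the work surface at z = 0. Lengths are in mm, angles in rad, forces in N, time in s.
With the tool pointing down it reaches from about 275 to 1000 mm from the base axis. Payload 8.4 kg.
Tool frame: the origin (TCP) lies where the fingers leave the gripper's body, on its centre line; the fingertips stand 73 mm ahead of it and the grasp point (between the pads) lies 54 mm ahead of it (grip_point_offset is the distance from the TCP to the grasp point, in mm); z points along the fingers, y is the direction in which the jaws open and shut (so a half turn about z gives the same grasp; the last joint's range is limited). The gripper opens to 85 mm and grips with 20 to 120 N. Pads are 22 mm wide; open, the fingers measure 114 mm over their backs; the gripper's body (76 mm by 85 mm) begins 54 mm behind the grasp point. The pads swing forward as they close: fully open they stand 13 mm farther back than shut.
Start: joints at [1.121, 0.353, 1.633, -0, 1.155, -0.002], TCP at [270.614, 563.38, 303.881] pointing down, gripper open.
Joint ranges: [-2.63, 2.63], [-0.92, 2.1], [0.06, 2.66], [-1.3, 4.44], [0, 2.69], [-3.02, 3.02]. Speed limits (rad/s): [2.22, 2.22, 2.79, 3.14, 3.14, 3.14].

## Interface

Orientations are given as [roll, pitch, yaw] about the fixed x, y, z axes, in that order (R = Rz(yaw) Ry(pitch) Rx(roll)).
In Python, from rig import sense, grab_frame, sign_off, grip_point_offset gives the robot as it stands. The module is installed in compiled form; this text tells all that it offers.
- The arm moves only by the tool drive_tool, never from a script. Its argument "targets" is one flat list of numbers, 7 for each row, row after row: the shift along the tool's x, y, z in m, then the turn, a rotation vector about the tool's x, y, z in rad, then the opening, from 0 (shut) to 1 (fully open). In form: [tx, ty, tz, wx, wy, wz, grip, tx, ty, tz, wx, wy, wz, grip, ...]. A call has 1 to 12 rows; each row is the pose to reach, as a shift and turn from the pose commanded when the call began, along the tool's axes at that moment; what a row does not reach only later rows make up. A row lasts 1/12 s, in which the tool goes at most 41.7 mm and 7.16 degrees, less where a joint would pass 70% of its speed; a pose out of reach is approached as far as the arm can. A call with a gripper value outside its range is refused whole. The fingers move at their own pace and stop on an object; "force" is the grip in N (left out, the last holds). Time passes only in rows, so rows that repeat a pose let the fingers close. It gives the time, the measured TCP pose, the force and the opening at its end, in the units of the state.
- sense(): the state, without advancing time (a new reading comes with each control period).
- grab_frame(name): name is "scene" or "top"; returns a dict with "color" (420x560x3 uint8, blue, green, red), "vertical_fov" (degrees; the focal length in pixels is half the picture's height over the tangent of half this angle, whatever the lens; pixels are square), "cx", "cy" (the principal point, pixels), "world_from_camera" (4x4, takes a point from camera to world coordinates). Camera axes: x right, y down, z forward; pixel columns grow to the right and rows downward; lengths in mm; the calibration is good to about 2 mm. A picture is of the moment at which its call begins. There is no depth.
- sign_off(): hands the job in, once; it reports no verdict.
The state is a dict: "clock": time; "qpos": joint angles; "qvel": joint speeds; "joint_efforts": joint torques, N m; "eef_pos": TCP position; "tcp_rot": TCP orientation; "contact_force": force on the tool from outside, world axes, zero at the start; "wrist_torque": the same for the moment, N m; "opening": opening from 0.0 (shut) to 1.0 (fully open).
Only numpy, scipy, OpenCV 4.12 (cv2) and the standard library are available. Lean on these libraries where they do the work, as an engineer would, in place of code of your own. Each camera call takes 0.05 s, during which the arm holds its last target. There are 200 camera calls.

## Working session

There is one attempt and no reset: what is moved stays moved. The work goes in short steps, Python scripts to look and compute and a tool call to move; the robot and the scene stay as the last step left them, time stands still between calls to the robot, and variables do not carry over. Pictures are saved under pics/ and viewed, about 8 in all and at most 12, crops included, and the job is handed in when it is done.

Besides the shell and the picture viewer there is one more tool, called after "Emit:" by a JSON object that holds its "fn" and its "kwargs". drive_tool: Moves the arm, as the interface text tells. Its arguments: {"type":"object","properties":{"targets":{"type":"array"},"force":{"type":"number"}},"required":["targets"]}

```bash
mkdir -p pics; cat > h.py <<'E'
import numpy as np, cv2
from rig import *
def K(f):
    H=f["color"].shape[0]; return H/2/np.tan(np.radians(f["vertical_fov"])/2)
def ray(f,u,v):
    T=np.array(f["world_from_camera"]); d=T[:3,:3]@np.array([(u-f["cx"])/K(f),(v-f["cy"])/K(f),1.]); return T[:3,3],d
def onz(f,u,v,z):
    o,d=ray(f,u,v); return o+d*(z-o[2])/d[2]
def proj(f,p):
    T=np.array(f["world_from_camera"]); c=T[:3,:3].T@(np.array(p)-T[:3,3]); return np.array([f["cx"]+K(f)*c[0]/c[2],f["cy"]+K(f)*c[1]/c[2]])
E
python3 - <<'E'
from h import *
print(sense(),grip_point_offset)
for n in("scene","top"):
    f=grab_frame(n); print(n,f["vertical_fov"],f["cx"],f["cy"],np.round(f["world_from_camera"],3).tolist())
    cv2.imwrite(f"pics/{n}0.png",f["color"]); 
E
```

```text
{'clock': 0.0, 'qpos': array([ 1.12061979e+00,  3.53650941e-01,  1.63414368e+00,  3.56493940e-05,
        1.15519719e+00, -2.36900406e-03]), 'qvel': array([-1.52609525e-03,  1.51255397e-03, -5.99967832e-04, -8.51675556e-04,
        1.03089252e-03, -2.56224557e-05]), 'joint_efforts': array([ 6.84880069e-05, -6.05254412e+01, -3.42063367e+01, -2.78745125e-05,
        9.41188540e-03,  4.49848824e-05]), 'eef_pos': array([270.42839561, 563.0446317 , 303.15578304]), 'tcp_rot': array([-3.14019358e+00, -3.59090732e-05,  2.69377068e+00]), 'contact_force': array([ 0.90748997,  0.84798105, -0.26579367]), 'wrist_torque': array([-0.01051272, -0.01950687, -0.03101725]), 'opening': 1.0032121085556884} 53.900000000000006
scene 43.47745488987746 278.2990376571507 213.54488998194088 [[0.559, -0.599, 0.573, -63.634], [-0.829, -0.4, 0.39, -235.838], [-0.004, -0.693, -0.721, 869.611], [0.0, 0.0, 0.0, 1.0]]
top 51.12786824317456 273.62647931147995 214.57602515982828 [[0.014, -0.983, 0.182, 352.183], [-1.0, -0.016, -0.009, 190.76], [0.011, -0.182, -0.983, 1077.02], [0.0, 0.0, 0.0, 1.0]]
```

View pics/scene0.png

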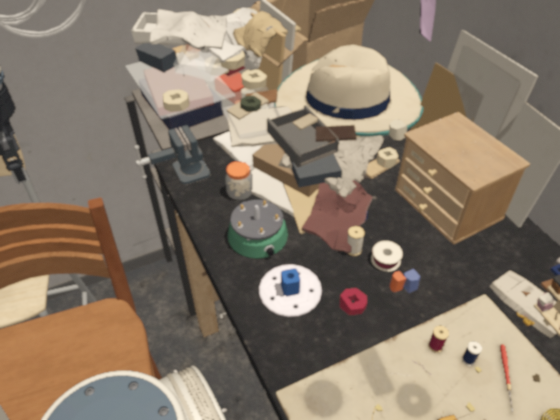

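View pics/top0.png

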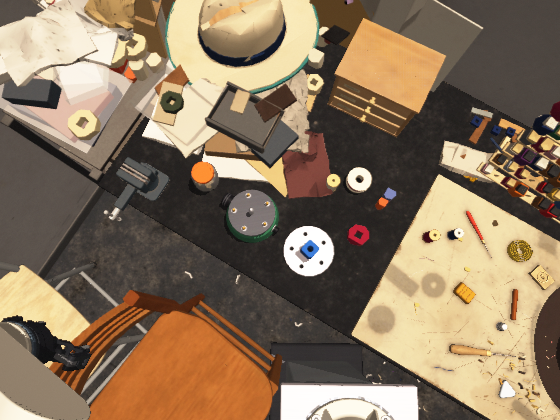

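The top view shows the flange (white disc near (309,250), blue boss), and the winder (green, near (252,215)) with its brass studs. The jar is at (205,175), with the spool (333,181) and bobbin (359,181) to the right. Next I'll enlarge the area and measure it.

```bash
python3 - <<'E'
from h import *
for n,(x0,y0,x1,y1) in {"top":(190,155,390,285),"scene":(215,155,375,325)}.items():
    f=grab_frame(n); c=f["color"]; np.save(f"{n}.npy",c)
    if n=="top":
        s=4; cv2.imwrite("pics/topc.png",cv2.resize(c[y0:y1,x0:x1],None,fx=s,fy=s,interpolation=cv2.INTER_CUBIC))
    hsv=cv2.cvtColor(c,cv2.COLOR_BGR2HSV)
    R=np.zeros(c.shape[:2],np.uint8); R[y0:y1,x0:x1]=255
    def big(m,name,z,k=1):
        m=cv2.bitwise_and(m,R); cs,_=cv2.findContours(m,cv2.RETR_EXTERNAL,cv2.CHAIN_APPROX_NONE)
        for q in sorted(cs,key=cv2.contourArea)[::-1][:k]:
            if len(q)<5: continue
            h=cv2.convexHull(q); e=cv2.fitEllipse(h); P=np.array([onz(f,*p[0],z)[:2] for p in h])
            (cc,r)=cv2.minEnclosingCircle(P.astype(np.float32)); el=cv2.fitEllipse(P.astype(np.float32)) if len(P)>5 else None
            print(n,name,"A",cv2.contourArea(q),"px",np.round(e[0],1),"ellipse world",np.round(el[0],1),np.round(el[1],1),"minrect",cv2.minAreaRect(P.astype(np.float32)))
    big(cv2.inRange(hsv,(0,0,170),(180,60,255)),"disc z6",6,3)
    big(cv2.inRange(hsv,(100,120,40),(125,255,255)),"blue z50",50)
    big(cv2.inRange(hsv,(60,80,20),(95,255,255)),"green",50,2)
    big(cv2.inRange(hsv,(5,150,120),(18,255,255)),"orange lid",72)
E
```

```text
top disc z6 A 1913.5 px [308.3 250.5] ellipse world [463.   95.3] [122.5 123. ] minrect ((463.04473876953125, 94.78074645996094), (120.21197509765625, 120.20899200439453), 0.5617094039916992)
top disc z6 A 815.0 px [231.7 168.1] ellipse world [668.3 289.4] [ 58.3 167. ] minrect ((668.786376953125, 283.3197937011719), (167.86553955078125, 51.72774887084961), 84.41590881347656)
top disc z6 A 394.0 px [359.1 178.6] ellipse world [646.5 -33. ] [58.8 60. ] minrect ((645.4981689453125, -32.799468994140625), (55.73431396484375, 57.81740951538086), 89.03998565673828)
top blue z50 A 188.5 px [309.2 248.9] ellipse world [461.8  97.3] [39.4 41.7] minrect ((460.9227600097656, 97.09715270996094), (31.320663452148438, 36.86627197265625), 45.5781135559082)
top green A 311.0 px [252.  216.3] ellipse world [538.  233.3] [124.  125.1] minrect ((523.0416259765625, 229.67315673828125), (93.17005157470703, 124.71898651123047), 12.773907661437988)
top orange lid A 374.0 px [202.3 172.1] ellipse world [637.7 352.4] [53.3 55.4] minrect ((637.9481811523438, 352.9890441894531), (54.185577392578125, 51.9721946
[... 449 characters left out ...]
ellipse world [881.4 183.1] [ 89.5 279. ] minrect ((835.857177734375, 175.47410583496094), (169.1189422607422, 88.3890380859375), 9.902105331420898)
scene blue z50 A 300.5 px [290.  281.9] ellipse world [449.9  87.7] [32.8 63. ] minrect ((450.515625, 88.01840209960938), (54.917144775390625, 30.639137268066406), 32.50434494018555)
scene green A 778.5 px [257.3 234.4] ellipse world [515.7 211.9] [121.4 127.2] minrect ((498.95989990234375, 198.8392791748047), (84.56291198730469, 121.00064086914062), 39.51175308227539)
scene orange lid A 245.5 px [236.8 170.1] ellipse world [632.  351.7] [46.  59.1] minrect ((632.7567749023438, 352.357421875), (58.36016845703125, 44.447265625), 70.1760482788086)
```

View pics/topc.png

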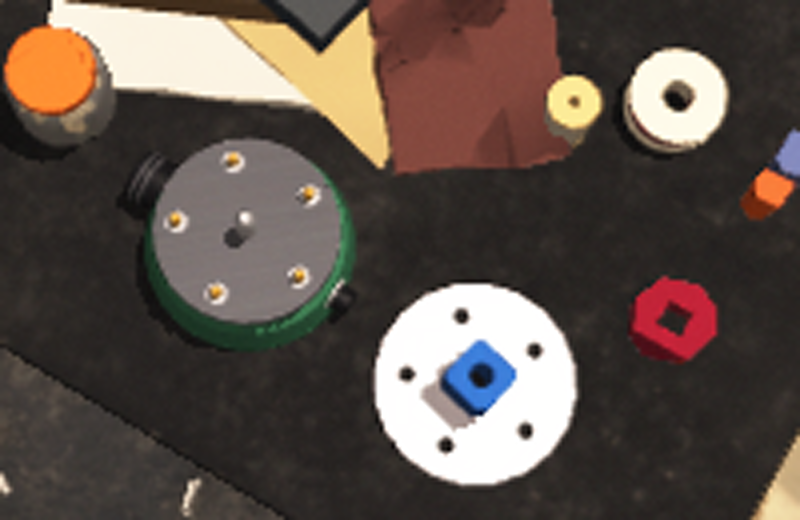

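```bash
python3 - <<'E'
from h import *
f=grab_frame("top"); c=f["color"].astype(float)
g=cv2.cvtColor(f["color"],cv2.COLOR_BGR2GRAY).astype(float)
up=lambda p:((p[0]+.5)/4-.5+190,(p[1]+.5)/4-.5+155)
def cen(w,p,r=3):
    u,v=map(int,np.round(p)); W=np.clip(w[v-r:v+r+1,u-r:u+r+1],0,None); yy,xx=np.mgrid[v-r:v+r+1,u-r:u+r+1]
    return (W*xx).sum()/W.sum(),(W*yy).sum()/W.sum()
def ring(pts,w,z,name):
    P=np.array([onz(f,*cen(w,up(p)),z)[:2] for p in pts])
    m=P.mean(0); d=P-m; a=np.unwrap(5*np.arctan2(d[:,1],d[:,0]))
    a5=np.angle(np.exp(1j*5*np.arctan2(d[:,1],d[:,0])).sum())/5
    print(name,"centre",m.round(1),"r",np.hypot(*d.T).round(1),"angles",np.degrees(np.arctan2(d[:,1],d[:,0])).round(1),"phase mod72",np.degrees(a5).round(2))
ring([(461,316),(534,350),(526,430),(446,444),(407,374)],200-g,6,"holes")
ring([(233,160),(309,193),(298,275),(215,292),(175,219)],c[:,:,2]-c[:,:,0]-40,69,"studs")
hs=cv2.cvtColor(f["color"],cv2.COLOR_BGR2HSV)
print("bore",onz(f,*cen(110-g,up((482,375)),2),50).round(1),"post",onz(f,*up((246,217)),94).round(1), up((246,217)))
s=np.load("scene.npy"); fs=grab_frame("scene"); s=fs["color"]
b=s[195:260,222:295]; cv2.imwrite("pics/scenec.png",np.hstack([cv2.resize(b,None,fx=5.5,fy=6,interpolation=cv2.INTER_CUBIC),cv2.resize(s[255:320,253:326],None,fx=5.4,fy=6,interpolation=cv2.INTER_CUBIC)]))
m=cv2.inRange(hs,(100,120,40),(125,255,255)); m[:235]=0;m[:,:290]=0;m[265:]=0;m[:,330:]=0
cs,_=cv2.findContours(m,cv2.RETR_EXTERNAL,cv2.CHAIN_APPROX_NONE); q=max(cs,key=cv2.contourArea)
# bright top face only
v=hs[:,:,2].astype(int); print(np.percentile(v[m>0],[5,25,50,75,95]))
top=((m>0)&(v>150)).astype(np.uint8); cs,_=cv2.findContours(top,cv2.RETR_EXTERNAL,cv2.CHAIN_APPROX_NONE); q=max(cs,key=cv2.contourArea)
P=np.array([onz(f,*p[0],50)[:2] for p in q],np.float32); print(cv2.minAreaRect(P))
E
```

```text
holes centre [462.8  95.5] r [42.1 42.  42.1 42.  42. ] angles [  11.4  -60.7 -132.8  155.2   83.3] phase mod72 11.29
studs centre [545.7 234.4] r [41.9 41.7 42.  41.9 42. ] angles [  12.2  -59.7 -131.6  156.4   84.1] phase mod72 12.27
bore [463.4  95.4  50. ] post [546.5 233.8  94. ] (251.125, 208.875)
[ 63.   154.25 215.5  218.   220.  ]
((462.70611572265625, 95.34938049316406), (31.32067108154297, 31.87223243713379), 45.578102111816406)
```

View pics/scenec.png

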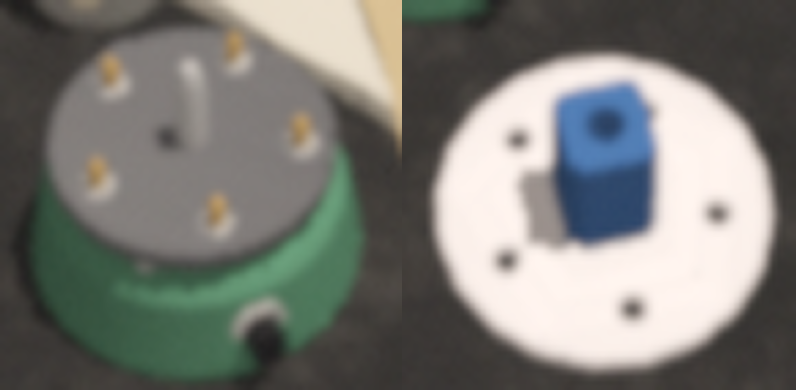

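Both views agree on the layout. The flange centre is about (463, 95.4) with holes on the 42 mm radius at phase 11.3°. The studs also sit on 42 mm, at phase 12.3°, around (546.3, 234). So only about +1° of turn is needed if I keep the flange's heading. Next I'll work out the moves.

```bash
cat >> h.py <<'E'
def go(x,y,z,yawdeg,s=None):
    s=s or sense(); p=s["eef_pos"]; yw=s["tcp_rot"][2]
    d=np.array([x,y,z])-p; X=np.array([np.cos(yw),np.sin(yw)]); Y=np.array([np.sin(yw),-np.cos(yw)])
    wz=-(np.radians(yawdeg)-yw); wz=(wz+np.pi)%(2*np.pi)-np.pi
    print("from",p.round(1),"rpy",np.round(s["tcp_rot"],4),"yawdeg",np.degrees(yw).round(2),"-> shift m",(np.array([d[:2]@X,d[:2]@Y,-d[2]])/1000).round(4),"wz",round(wz,4),"F",s["contact_force"].round(1),"open",round(s["opening"],3),"t",s["clock"])
E
python3 - <<'E'
from h import *
go(463,95.4,300,137.3)
fs=grab_frame("scene"); s=fs["color"].astype(float); w=np.clip(s[:,:,2]-s[:,:,0]-40,0,None)
P=[]
for a in np.radians(12.3+72*np.arange(5)):
    u,v=np.round(proj(fs,(546.3+42*np.cos(a),234+42*np.sin(a),67))).astype(int)
    W=w[v-3:v+4,u-3:u+4]; yy,xx=np.mgrid[v-3:v+4,u-3:u+4]; P.append(onz(fs,(W*xx).sum()/W.sum(),(W*yy).sum()/W.sum(),66)[:2])
P=np.array(P); m=P.mean(0); d=P-m; print(m,np.hypot(*d.T).round(1),np.degrees(np.angle(np.exp(5j*np.arctan2(d[:,1],d[:,0])).sum())/5))
E
```

```text
from [270.6 563.3 303.6] rpy [-3.1411  0.      2.6938] yawdeg 154.34 -> shift m [-0.376  -0.3384  0.0036] wz 0.2974 F [-0.3  0.  -0.7] open 1.0 t 0.3
[545.70371151 234.84981849] [42.2 41.9 42.1 42.  41.9] 12.584265936335258
```

Emit:
{"fn": "drive_tool", "kwargs": {"targets": [-0.008, -0.007, 0, 0, 0, 0.006, 1, -0.03, -0.027, 0, 0, 0, 0.024, 1, -0.06, -0.054, 0, 0, 0, 0.048, 1, -0.092, -0.083, 0, 0, 0, 0.073, 1, -0.123, -0.111, 0, 0, 0, 0.097, 1, -0.154, -0.139, 0, 0, 0, 0.122, 1, -0.185, -0.167, 0, 0, 0, 0.146, 1, -0.216, -0.194, 0, 0, 0, 0.171, 1, -0.247, -0.222, 0, 0, 0, 0.195, 1, -0.278, -0.25, 0, 0, 0, 0.22, 1, -0.309, -0.278, 0, 0, 0, 0.244, 1, -0.33, -0.297, 0, 0, 0, 0.261, 1]}}

```text
clock: 1.35
eef_pos: [439.7, 149.4, 304.1]
tcp_rot: [-3.142, 0.001, 2.43]
contact_force: [0.3, 0.4, 0.8]
opening: 1.0
```

Emit:
{"fn": "drive_tool", "kwargs": {"targets": [-0.021, -0.019, 0, 0, 0, 0.017, 1, -0.035, -0.031, 0, 0, 0, 0.028, 1, -0.046, -0.041, 0, 0, 0, 0.036, 1, -0.046, -0.041, 0, 0, 0, 0.036, 1, -0.046, -0.041, 0, 0, 0, 0.036, 1]}}

```text
clock: 1.77
eef_pos: [447.5, 90.9, 304.0]
tcp_rot: [3.141, 0.0, 2.395]
contact_force: [-0.0, 0.8, 0.4]
opening: 1.003
```

```bash
python3 -c "
from h import *
go(463,95.4,90,137.3)"
```

```text
from [447.5  90.9 304. ] rpy [3.1414 0.     2.3947] yawdeg 137.21 -> shift m [-0.0083  0.0138  0.214 ] wz -0.0016 F [-0.   0.8  0.4] open 1.003 t 1.7667
```

Emit:
{"fn": "drive_tool", "kwargs": {"targets": [-0.002, 0.004, 0.005, 0, 0, 0, 1, -0.005, 0.009, 0.02, 0, 0, 0, 1, -0.0083, 0.0138, 0.045, 0, 0, -0.002, 1, -0.0083, 0.0138, 0.07, 0, 0, -0.002, 1, -0.0083, 0.0138, 0.095, 0, 0, -0.002, 1, -0.0083, 0.0138, 0.12, 0, 0, -0.002, 1, -0.0083, 0.0138, 0.135, 0, 0, -0.002, 1, -0.0083, 0.0138, 0.14, 0, 0, -0.002, 1, -0.0083, 0.0138, 0.14, 0, 0, -0.002, 1]}}

```text
clock: 2.52
eef_pos: [462.4, 96.9, 162.5]
tcp_rot: [-3.139, -0.002, 2.4]
contact_force: [-0.2, 0.6, 1.3]
opening: 1.0
```

```bash
python3 -c "
from h import *
go(463,95.4,90,137.3)"
```

```text
from [462.4  96.9 162.5] rpy [-3.1394e+00 -1.7000e-03  2.4000e+00] yawdeg 137.51 -> shift m [-0.0014 -0.0007  0.0725] wz 0.0036 F [-0.2  0.6  1.3] open 1.0 t 2.5167
```

Emit:
{"fn": "drive_tool", "kwargs": {"targets": [0, 0, 0.015, 0, 0, 0, 1, -0.001, -0.0005, 0.035, 0, 0, 0.002, 1, -0.001, -0.0005, 0.055, 0, 0, 0.002, 1, -0.001, -0.0005, 0.067, 0, 0, 0.002, 1, -0.001, -0.0005, 0.0725, 0, 0, 0.002, 1, -0.001, -0.0005, 0.0725, 0, 0, 0.002, 1, -0.001, -0.0005, 0.0725, 0, 0, 0.002, 1, -0.001, -0.0005, 0.0725, 0, 0, 0.002, 1]}}

```text
clock: 3.18
eef_pos: [464.4, 95.5, 92.5]
tcp_rot: [3.14, 0.001, 2.397]
contact_force: [0.1, -0.4, 0.6]
opening: 0.998
```

```bash
python3 -c "
from h import *
for n in ('top','scene'): cv2.imwrite(f'pics/{n}1.png',grab_frame(n)['color'])
for i in range(2): go(463,95.4,90,137.3);grab_frame('top')"
```

```text
from [464.3  95.4  92.4] rpy [3.1401e+00 1.1000e-03 2.3969e+00] yawdeg 137.33 -> shift m [ 0.0009 -0.0008  0.0024] wz 0.0006 F [-0.4  0.2  0.6] open 1.002 t 3.2833
from [464.1  95.3  92.2] rpy [3.1403e+00 9.0000e-04 2.3969e+00] yawdeg 137.33 -> shift m [ 0.0008 -0.0007  0.0022] wz 0.0005 F [ 0.   1.  -0.3] open 1.005 t 3.3333
```

View pics/scene1.png

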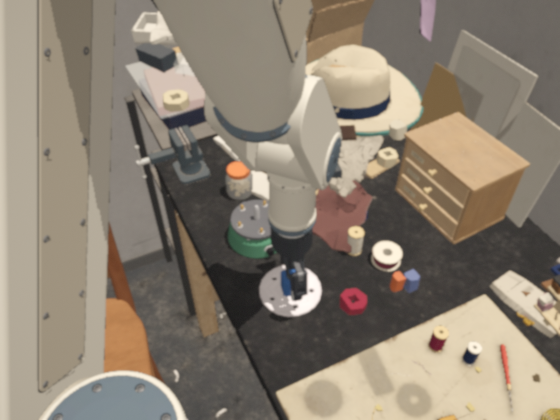

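The picture shows the fingers straddling the blue boss at (293,278), with the disc clear and the bystanders untouched. Closing now.

Emit:
{"fn": "drive_tool", "kwargs": {"targets": [0.0008, -0.0007, 0.002, 0, 0, 0, 1, 0.0008, -0.0007, 0.002, 0, 0, 0, 0.7, 0.0008, -0.0007, 0.002, 0, 0, 0, 0.5, 0.0008, -0.0007, 0.002, 0, 0, 0, 0.3, 0.0008, -0.0007, 0.002, 0, 0, 0, 0.3, 0.0008, -0.0007, 0.002, 0, 0, 0, 0.2, 0.0008, -0.0007, 0.002, 0, 0, 0, 0.2, 0.0008, -0.0007, 0.002, 0, 0, 0, 0.2, 0.0008, -0.0007, 0.002, 0, 0, 0, 0.2, 0.0008, -0.0007, 0.002, 0, 0, 0, 0.2], "force": 50}}

```text
clock: 4.22
eef_pos: [462.6, 95.2, 89.5]
tcp_rot: [3.141, 0.0, 2.397]
contact_force: [-0.3, -0.0, 5.4]
opening: 0.388
```

```bash
python3 -c "
from h import *
go(463,95.4,210,137.3); print(sense()['wrist_torque'])"
```

```text
from [462.6  95.2  89.5] rpy [3.1415e+00 1.0000e-04 2.3968e+00] yawdeg 137.33 -> shift m [-0.0002  0.0004 -0.1205] wz 0.0005 F [-0.3 -0.   5.4] open 0.388 t 4.2167
[-0.05460591  0.13072615 -0.00832338]
```

Emit:
{"fn": "drive_tool", "kwargs": {"targets": [0, 0, -0.004, 0, 0, 0, 0.2, 0, 0, -0.014, 0, 0, 0, 0.2, 0, 0, -0.03, 0, 0, 0, 0.2, 0, 0, -0.05, 0, 0, 0, 0.2, 0, 0, -0.07, 0, 0, 0, 0.2, 0, 0, -0.09, 0, 0, 0, 0.2, 0, 0, -0.11, 0, 0, 0, 0.2, 0, 0, -0.12, 0, 0, 0, 0.2, 0, 0, -0.125, 0, 0, 0, 0.2, 0, 0, -0.125, 0, 0, 0, 0.2]}}

```text
clock: 5.05
eef_pos: [462.8, 95.3, 215.3]
tcp_rot: [3.14, 0.001, 2.397]
contact_force: [0.4, 0.2, -2.1]
opening: 0.394
```

```bash
python3 -c "
from h import *
go(546,234.4,215,138.3)"
```

```text
from [462.8  95.3 215.3] rpy [3.1402e+00 1.0000e-03 2.3968e+00] yawdeg 137.33 -> shift m [0.0331 0.1587 0.0003] wz -0.017 F [ 0.4  0.2 -2.1] open 0.394 t 5.05
```

Emit:
{"fn": "drive_tool", "kwargs": {"targets": [0.001, 0.006, 0, 0, 0, -0.001, 0.2, 0.004, 0.02, 0, 0, 0, -0.002, 0.2, 0.009, 0.043, 0, 0, 0, -0.005, 0.2, 0.014, 0.067, 0, 0, 0, -0.008, 0.2, 0.019, 0.092, 0, 0, 0, -0.01, 0.2, 0.024, 0.117, 0, 0, 0, -0.013, 0.2, 0.029, 0.14, 0, 0, 0, -0.015, 0.2, 0.032, 0.153, 0, 0, 0, -0.017, 0.2, 0.0331, 0.1587, 0, 0, 0, -0.017, 0.2, 0.0331, 0.1587, 0, 0, 0, -0.017, 0.2, 0.0331, 0.1587, 0, 0, 0, -0.017, 0.2, 0.0331, 0.1587, 0, 0, 0, -0.017, 0.2]}}

```text
clock: 6.05
eef_pos: [545.0, 233.4, 213.9]
tcp_rot: [-3.14, -0.0, 2.413]
contact_force: [-0.4, -0.8, -2.8]
opening: 0.393
```

```bash
python3 - <<'E'
from h import *
go(546,234.4,184,138.3)
out=[]
for n in ("top","scene"):
    f=grab_frame(n); c=f["color"]; u,v=proj(f,(546,234,100)).astype(int)
    out.append(cv2.resize(c[v-50:v+50,u-50:u+50],(400,400),interpolation=cv2.INTER_CUBIC))
    # disc top face (z about 131) by white mask
    hsv=cv2.cvtColor(c,cv2.COLOR_BGR2HSV); m=cv2.inRange(hsv,(0,0,150),(180,60,255)); R=np.zeros_like(m); cv2.circle(R,(u,v),60,255,-1); m&=R
    print(n,(u,v),m.sum()/255, proj(f,(546,234,131)))
cv2.imwrite("pics/over.png",np.hstack(out)); go(546,234.4,184,138.3)
E
```

```text
from [545.  233.4 213.9] rpy [-3.1401e+00 -4.0000e-04  2.4134e+00] yawdeg 138.28 -> shift m [-0.0001  0.0014  0.0299] wz -0.0004 F [-0.4 -0.8 -2.8] open 0.393 t 6.05
top (np.int64(250), np.int64(208)) 6305.0 [250.3570161  205.83082009]
scene (np.int64(256), np.int64(203)) 2056.0 [255.79793493 192.92672629]
from [545.2 233.4 214.4] rpy [-3.141e+00 -1.000e-04  2.413e+00] yawdeg 138.25 -> shift m [0.0001 0.0013 0.0304] wz -0.0008 F [-0.3  0.3 -2.8] open 0.395 t 6.15
```

View pics/over.png

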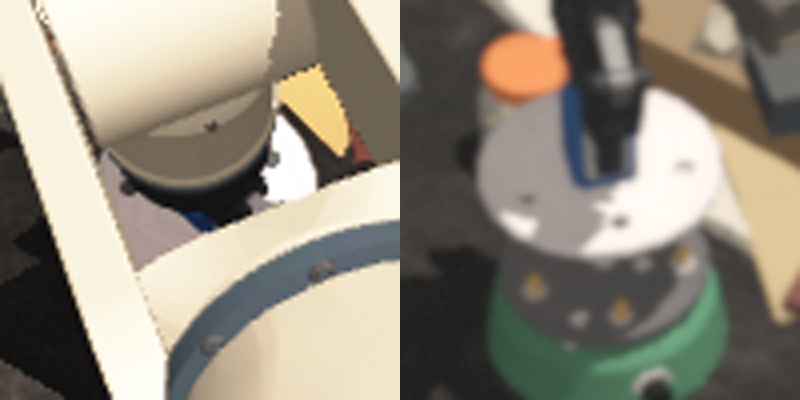

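Held flat over the post. The scene crop shows three holes, at about (525,199), (620,222) and (683,166). I'll use them to check the held flange's centre and phase.

```bash
python3 - <<'E'
from h import *
from scipy.optimize import least_squares
f=grab_frame("scene"); g=cv2.cvtColor(f["color"],cv2.COLOR_BGR2GRAY).astype(float)
P=[]
for p in [(525,199),(620,222),(683,166)]:
    u,v=256-50+(p[0]-400+.5)/4-.5,203-50+(p[1]+.5)/4-.5
    a,b=int(round(u)),int(round(v)); W=g[b-2:b+3,a-3:a+4]; W=np.clip(np.median(W)-8-W,0,None); yy,xx=np.mgrid[b-2:b+3,a-3:a+4]
    q=((W*xx).sum()/W.sum(),(W*yy).sum()/W.sum()); P.append(onz(f,*q,sense()["eef_pos"][2]-89.5+6)[:2]); print((u,v),q,P[-1])
P=np.array(P); base=np.radians(np.array([12.3+72*k for k in range(5)]))
def res(t):
    d=P-t[:2]; 
    a=np.arctan2(d[:,1],d[:,0]); k=np.round((a-t[2])/np.radians(72)); m=t[2]+k*np.radians(72)
    return (d-42*np.c_[np.cos(m),np.sin(m)]).ravel()
r=least_squares(res,[545.5,233.5,np.radians(12.3)]); print(r.x[:2],np.degrees(r.x[2]),r.fun.round(2)); go(546,234.4,184,138.3)
E
```

```text
(236.875, 202.375) (np.float64(237.52830188679246), np.float64(202.35849056603774)) [503.88566587 248.43350772]
(260.625, 208.125) (np.float64(260.3735632183908), np.float64(207.91666666666666)) [516.47289707 201.72174402]
(276.375, 194.125) (np.float64(276.6060606060606), np.float64(193.85454545454544)) [567.12833241 197.49111967]
[543.50673459 233.41414633] 14.710487277995334 [-0.49 -0.23 -0.44  0.81  0.93 -0.58]
from [545.4 233.5 214.5] rpy [-3.1413 -0.      2.4129] yawdeg 138.25 -> shift m [0.0001 0.0011 0.0305] wz -0.0008 F [-0.2  0.2 -2.4] open 0.392 t 6.2
```

Emit:
{"fn": "drive_tool", "kwargs": {"targets": [0, 0.0005, 0.006, 0, 0, 0, 0.2, 0, 0.001, 0.014, 0, 0, 0, 0.2, 0, 0.001, 0.022, 0, 0, 0, 0.2, 0, 0.001, 0.027, 0, 0, 0, 0.2, 0, 0.001, 0.03, 0, 0, 0, 0.2, 0, 0.001, 0.033, 0, 0, 0, 0.2, 0, 0.001, 0.034, 0, 0, 0, 0.2, 0, 0.001, 0.034, 0, 0, 0, 0.2]}}

```text
clock: 6.87
eef_pos: [546.3, 235.1, 180.1]
tcp_rot: [-3.141, -0.0, 2.414]
contact_force: [-0.4, 0.1, -2.4]
opening: 0.391
```

```bash
python3 - <<'E'
from h import *
go(546,234.4,184,138.3); print(sense()["wrist_torque"].round(3))
f=grab_frame("scene"); u,v=proj(f,(546,234,90)).astype(int); c=f["color"]; print(u,v)
cv2.imwrite("pics/over2.png",cv2.resize(c[v-40:v+50,u-50:u+50],None,fx=6,fy=6,interpolation=cv2.INTER_CUBIC))
E
```

```text
from [546.3 235.1 180.1] rpy [-3.1412e+00 -2.0000e-04  2.4139e+00] yawdeg 138.31 -> shift m [-0.0002 -0.0007 -0.0039] wz 0.0001 F [-0.4  0.1 -2.4] open 0.391 t 6.8667
[-0.021 -0.032  0.034]
256 207
```

View pics/over2.png

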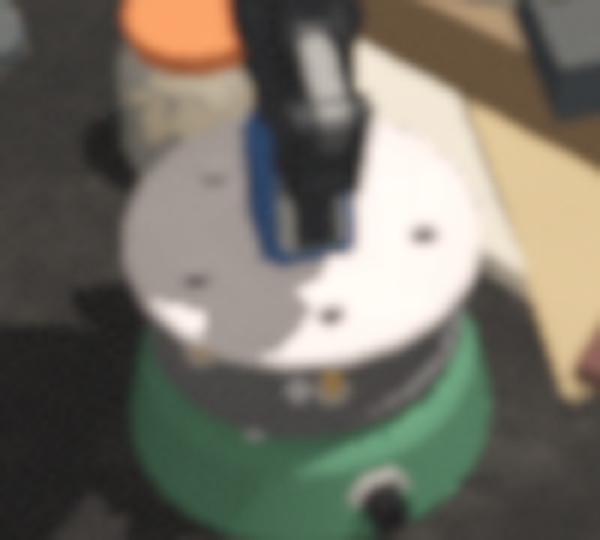

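The flange is about 3 mm past the post tip with no side force (disc centre near crop (300,235), four holes visible). I'll lower it onto the post to about 6 mm above the studs.

Emit:
{"fn": "drive_tool", "kwargs": {"targets": [0, -0.0005, 0.002, 0, 0, 0, 0.2, 0, -0.0005, 0.005, 0, 0, 0, 0.2, 0, -0.0005, 0.008, 0, 0, 0, 0.2, 0, -0.0005, 0.011, 0, 0, 0, 0.2, 0, -0.0005, 0.014, 0, 0, 0, 0.2, 0, -0.0005, 0.014, 0, 0, 0, 0.2, 0, -0.0005, 0.014, 0, 0, 0, 0.2, 0, -0.0005, 0.014, 0, 0, 0, 0.2]}}

```text
clock: 7.58
eef_pos: [546.1, 234.7, 166.4]
tcp_rot: [-3.142, -0.0, 2.414]
contact_force: [0.6, 1.2, -1.7]
opening: 0.392
```

```bash
python3 - <<'E'
from h import *
go(546,234.4,148,138.3); print(sense()["wrist_torque"].round(3))
from scipy.optimize import least_squares
f=grab_frame("scene"); g=cv2.cvtColor(f["color"],cv2.COLOR_BGR2GRAY).astype(float); z=sense()["eef_pos"][2]-89.5+6
P=[];
for k in range(5):
    a=np.radians(12.3+72*k); u,v=proj(f,(546+42*np.cos(a),234.4+42*np.sin(a),z-2)); i,j=int(round(u)),int(round(v))
    W=g[j-3:j+4,i-4:i+5]; bg=np.median(W); yy,xx=np.mgrid[j-3:j+4,i-4:i+5]; W2=np.clip(.85*bg-W,0,None)
    q=((W2*xx).sum()/W2.sum(),(W2*yy).sum()/W2.sum()); e=onz(f,*q,z-1)[:2]-np.array([546,234.4]); print(k,bg,W.min(),(round(u,1),round(v,1)),np.round(q,1),e.round(1),np.hypot(*e).round(1),np.degrees(np.arctan2(e[1],e[0])).round(1)%72)
E
```

```text
from [546.1 234.7 166.4] rpy [-3.1415 -0.      2.4138] yawdeg 138.3 -> shift m [-0.0001 -0.0003  0.0184] wz 0.0 F [ 0.6  1.2 -1.7] open 0.392 t 7.5833
[-0.042 -0.037  0.038]
0 65.0 40.0 (np.float64(264.3), np.float64(197.0)) [262.3 198.7] [33.8  8.9] 34.9 14.7
1 152.0 123.0 (np.float64(241.6), np.float64(201.1)) [241.3 201.3] [ 2.7 41.4] 41.5 14.299999999999997
2 154.0 117.0 (np.float64(239.0), np.float64(218.0)) [238.7 218.2] [-40.1  16.2] 43.2 14.0
3 235.0 148.0 (np.float64(261.0), np.float64(224.4)) [260.4 223.8] [-28.1 -30. ] 41.1 10.900000000000006
4 244.0 163.0 (np.float64(276.5), np.float64(211.0)) [276.5 210.5] [ 21.5 -36. ] 41.9 12.899999999999999
```

The hole phase of about 13.0° compares well with the studs' 12.4°, within the 2.4° play. I'll lower gently past the stud tips and watch the force.

Emit:
{"fn": "drive_tool", "kwargs": {"targets": [0, 0, 0.002, 0, 0, 0, 0.2, 0, 0, 0.004, 0, 0, 0, 0.2, 0, 0, 0.006, 0, 0, 0, 0.2, 0, 0, 0.008, 0, 0, 0, 0.2, 0, 0, 0.0095, 0, 0, 0, 0.2, 0, 0, 0.011, 0, 0, 0, 0.2, 0, 0, 0.011, 0, 0, 0, 0.2, 0, 0, 0.011, 0, 0, 0, 0.2]}}

```text
clock: 8.3
eef_pos: [546.0, 234.7, 155.3]
tcp_rot: [-3.141, -0.0, 2.414]
contact_force: [-0.6, 0.2, -1.8]
opening: 0.388
```

```bash
python3 -c "
from h import *
go(546,234.4,148,138.3); print(sense()['wrist_torque'].round(3))"
```

```text
from [546.  234.7 155.3] rpy [-3.1414e+00 -1.0000e-04  2.4138e+00] yawdeg 138.3 -> shift m [-0.0002 -0.0002  0.0073] wz -0.0 F [-0.6  0.2 -1.8] open 0.388 t 8.3
[-0.008 -0.028  0.032]
```

There is no force 4 mm below the stud tips, so the studs are in the holes. Lowering to the plate.

Emit:
{"fn": "drive_tool", "kwargs": {"targets": [0, 0, 0.0015, 0, 0, 0, 0.2, 0, 0, 0.003, 0, 0, 0, 0.2, 0, 0, 0.0045, 0, 0, 0, 0.2, 0, 0, 0.006, 0, 0, 0, 0.2, 0, 0, 0.007, 0, 0, 0, 0.2, 0, 0, 0.008, 0, 0, 0, 0.2, 0, 0, 0.008, 0, 0, 0, 0.2, 0, 0, 0.008, 0, 0, 0, 0.2]}}

```text
clock: 8.97
eef_pos: [546.0, 234.7, 147.5]
tcp_rot: [-3.142, -0.0, 2.414]
contact_force: [-1.3, -0.8, 0.0]
opening: 0.389
```

```bash
python3 -c "
from h import *
go(546,234.4,148,138.3); print(sense()['wrist_torque'].round(3))"
```

```text
from [546.  234.7 147.5] rpy [-3.1415 -0.      2.4138] yawdeg 138.3 -> shift m [-0.0002 -0.0003 -0.0005] wz 0.0 F [-1.3 -0.8  0. ] open 0.389 t 8.9667
[-0.045  0.154 -0.004]
```

Emit:
{"fn": "drive_tool", "kwargs": {"targets": [0, 0, 0.0005, 0, 0, 0, 0.2, 0, 0, 0.001, 0, 0, 0, 0.2, 0, 0, 0.001, 0, 0, 0, 0.2, 0, 0, 0.001, 0, 0, 0, 0.2]}}

```text
clock: 9.3
eef_pos: [546.1, 234.7, 146.5]
tcp_rot: [3.142, 0.0, 2.414]
contact_force: [-2.1, -0.8, 4.2]
opening: 0.391
```

```bash
python3 -c "
from h import *
go(546,234.4,148,138.3); print(sense()['wrist_torque'].round(3))"
```

```text
from [546.1 234.7 146.5] rpy [3.1416 0.     2.4138] yawdeg 138.3 -> shift m [-0.0001 -0.0003 -0.0015] wz 0.0 F [-2.1 -0.8  4.2] open 0.391 t 9.3
[-0.164  0.361  0.014]
```

The force rises about 6 N within 1 mm at the seated height, so the flange is home. Releasing and retreating.

Emit:
{"fn": "drive_tool", "kwargs": {"targets": [0, 0, 0, 0, 0, 0, 0.5, 0, 0, 0, 0, 0, 0, 0.6, 0, 0, 0, 0, 0, 0, 0.8, 0, 0, 0, 0, 0, 0, 1, 0, 0, 0, 0, 0, 0, 1, 0, 0, 0, 0, 0, 0, 1, 0, 0, 0, 0, 0, 0, 1, 0, 0, 0, 0, 0, 0, 1]}}

```text
clock: 9.97
eef_pos: [546.1, 234.7, 146.4]
tcp_rot: [3.142, 0.0, 2.414]
contact_force: [0.2, 0.0, 0.8]
opening: 0.998
```

Emit:
{"fn": "drive_tool", "kwargs": {"targets": [0, 0, -0.005, 0, 0, 0, 1, 0, 0, -0.015, 0, 0, 0, 1, 0, 0, -0.03, 0, 0, 0, 1, 0, 0, -0.05, 0, 0, 0, 1, 0, 0, -0.075, 0, 0, 0, 1, 0, 0, -0.1, 0, 0, 0, 1, 0, 0, -0.125, 0, 0, 0, 1, 0, 0, -0.15, 0, 0, 0, 1, 0, 0, -0.17, 0, 0, 0, 1, 0, 0, -0.18, 0, 0, 0, 1, 0, 0, -0.18, 0, 0, 0, 1]}}

```text
clock: 10.88
eef_pos: [547.0, 235.1, 329.6]
tcp_rot: [3.137, 0.002, 2.414]
contact_force: [-0.1, 0.2, 0.9]
opening: 1.001
```

```bash
python3 -c "
from h import *
go(420,-100,330,138.3)"
```

```text
from [547.  235.1 329.6] rpy [3.1371e+00 2.1000e-03 2.4138e+00] yawdeg 138.3 -> shift m [-0.1281 -0.3346 -0.0004] wz 0.0 F [-0.1  0.2  0.9] open 1.001 t 10.8833
```

Now I'll swing the arm aside so the top camera can see the result.

Emit:
{"fn": "drive_tool", "kwargs": {"targets": [-0.004, -0.01, 0, 0, 0, 0, 1, -0.013, -0.035, 0, 0, 0, 0, 1, -0.025, -0.067, 0, 0, 0, 0, 1, -0.038, -0.1, 0, 0, 0, 0, 1, -0.051, -0.134, 0, 0, 0, 0, 1, -0.064, -0.167, 0, 0, 0, 0, 1, -0.077, -0.2, 0, 0, 0, 0, 1, -0.09, -0.234, 0, 0, 0, 0, 1, -0.102, -0.268, 0, 0, 0, 0, 1, -0.115, -0.3, 0, 0, 0, 0, 1, -0.124, -0.325, 0, 0, 0, 0, 1, -0.128, -0.334, 0, 0, 0, 0, 1]}}

```text
clock: 11.88
eef_pos: [416.7, -102.2, 324.8]
tcp_rot: [-3.139, -0.002, 2.412]
contact_force: [-0.5, -0.1, -0.1]
opening: 1.002
```

```bash
python3 - <<'E'
from h import *
out=[]
for n in ("top","scene"):
    f=grab_frame(n); c=f["color"]; u,v=proj(f,(546,234,64)).astype(int)
    out.append(cv2.resize(c[v-50:v+50,u-50:u+50],(400,400),interpolation=cv2.INTER_CUBIC))
    hsv=cv2.cvtColor(c,cv2.COLOR_BGR2HSV); m=cv2.inRange(hsv,(0,0,140),(180,60,255)); R=np.zeros_like(m); cv2.circle(R,(u,v),36,255,-1); m&=R
    cs,_=cv2.findContours(m,cv2.RETR_EXTERNAL,cv2.CHAIN_APPROX_NONE); h=cv2.convexHull(max(cs,key=cv2.contourArea))
    P=np.array([onz(f,*p[0],64)[:2] for p in h],np.float32); print(n,"disc at z64",cv2.fitEllipse(P))
    m=cv2.inRange(hsv,(5,150,120),(18,255,255)); m[:155]=0; m[200:]=0; m[:,260:]=0
    cs,_=cv2.findContours(m,cv2.RETR_EXTERNAL,cv2.CHAIN_APPROX_NONE); P=np.array([onz(f,*p[0],72)[:2] for p in max(cs,key=cv2.contourArea)],np.float32); print("jar lid",cv2.fitEllipse(P)[0])
cv2.imwrite("pics/final.png",np.hstack(out))
E
```

```text
top disc at z64 ((545.8729858398438, 234.01992797851562), (122.46369171142578, 124.89216613769531), 144.88954162597656)
jar lid (637.7202758789062, 352.34857177734375)
scene disc at z64 ((565.8106689453125, 248.05288696289062), (142.045654296875, 181.15826416015625), 129.8726348876953)
jar lid (633.3255004882812, 352.58544921875)
```

View pics/final.png

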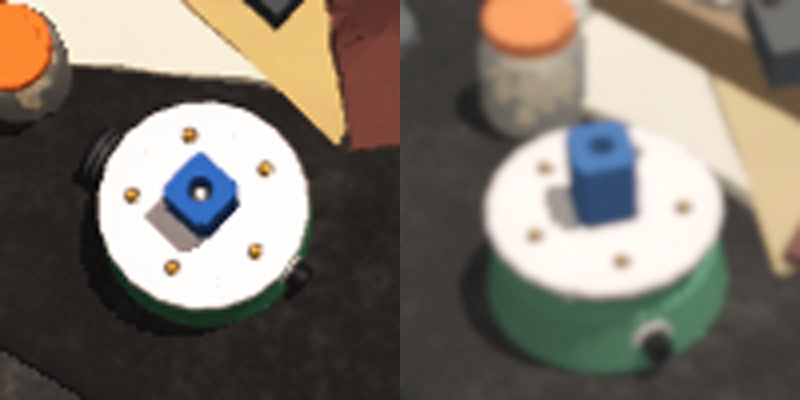

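The final view shows the flange flat on the winder, with a brass stud in each of the five holes and the post visible in the bore. The jar hasn't moved and the arm is clear, so I'm handing in.

```bash
python3 -c "
from rig import *
print(sign_off())"
```

```text
the job is handed in; nothing more can be done
None
```

The flange is mounted on the winder, released and lying flat, with a stud showing in all five holes. I handed the job in at about 12 s on the robot's clock, and it reported no verdict.

- **What I did:** I measured the flange and stud angles from the two cameras and found only about 1° of difference. I gripped the boss, turned it that 1° while carrying it over, and lowered it onto the post. The studs went straight in, so no searching turn under pressure was needed.
- **Pressing force:** no contact force showed until the seated height. I then pressed 1 mm further and the force rose about 6 N, well short of the plate's stop. The 1° turn was made before anything touched the plate.
- **Last checks:** the top camera puts the disc's centre at (545.9, 234.0) mm, against the winder axis I measured at about (546, 234.4). The jar lid is within about 1.5 mm of its first position, and the arm is clear of everything.
- **Check that disagreed:** the same disc fit on the scene camera gave a wrong centre and size (142 × 181 mm for a 124 mm disc). I put that down to the mask catching the white paper behind the winder and ignored it.
- **Not measured:** I didn't re-measure the bobbin and spool at the end. The arm stayed high above the bench when it passed near them. I also had no direct reading of the plate's turn, only the picture and the lack of any turning force.

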